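# Turn the swivel hook home and hang the slide rack to drain

## Robot

A 7-joint arm with a two-finger parallel gripper is mounted at the origin on a cart in front of the work surface, level with it; the furniture and walls round the work are solid. World frame = base frame: x ahead of the robot, y to its left, z up, the work surface at z = 0. Lengths are in m, angles in rad, forces in N, time in s.
With the tool pointing down it reaches from about 0.4 to 0.9 m from the base axis. Payload 5.5 kg.
Tool frame: the origin (TCP) lies midway between the tips of the shut fingers; the grasp point (between the pads) lies 19 mm behind it (manip.grip_depth is the distance from the TCP to the grasp point, in m); z points along the fingers, x is the direction in which the jaws open and shut, and the axes are right-handed (so a half turn about z gives the same grasp; the last joint's range is limited). The gripper opens to 92 mm and grips with 3 to 60 N. Pads are 19 mm wide; open, the fingers measure 130 mm over their backs; the gripper's body (75 mm by 190 mm) begins 47 mm behind the grasp point.
Start: joints at [-0.907, 0.501, -0.427, 1.55, 0.221, 1.138, -0.21], TCP at [0.254, 0.599, 0.195] pointing down, gripper open.
Joint ranges: [-2.88, 2.88], [-0.31, 2.03], [-1.54, 1.56], [0.2, 2.42], [-1.41, 4.55], [0.19, 2.02], [-2.57, 2.57]. Speed limits (rad/s): [2.57, 2.57, 3.14, 3.14, 3.14, 3.14, 3.14].

## Interface

Orientations are given as a unit quaternion [x, y, z, w].
In Python, from bench import manip, effector, viewer gives the robot as it stands. Calls block until the motion is done:
- manip.move_pose(position, orientation): joint-space move of the TCP to a pose.
- manip.servo_line(position, ori=None, vel=0.15): straight line of the TCP; ori=None keeps the orientation; vel is the mean speed in m/s.
- manip.movej(angles): joint-space move.
- effector.open_jaws() and effector.close(f_grip=None): open the fingers fully, or close them until they stop; f_grip is the grip in N (None keeps the last).
- manip.sleep(seconds).
- manip.solve_ik(position, orientation): joint angles nearest the present ones, or None.
- viewer.get_image(name): name is "side" or "top"; returns the picture (400x640x3 uint8, red, green, blue); there is no depth.
- viewer.get_calibration(name): a dict with "vfov" (degrees; the focal length in pixels is half the picture's height over the tangent of half this angle, whatever the lens; pixels are square), "cx", "cy" (the principal point, pixels), "dist_coeffs" ([k1, k2, p1, p2, k3] as OpenCV has them; the pictures are not rectified), "eye" and "attitude" of the camera in the world. Camera axes: x right, y down, z forward; pixel columns grow to the right and rows downward; lengths in m; the calibration is good to about 2 mm. A picture is of the moment at which its call begins. get_calibration takes no time and is no camera call.
A pose or a line that the arm cannot do raises manip.PlanningError and nothing moves.
- manip.hand_in(): hands the job in, once; it reports no verdict.
Readings, each from a call of its own:
- manip.current_clock(): time.
- manip.current_q(): joint angles.
- manip.current_joint_velocities(): joint speeds.
- manip.current_tau(): joint torques, N m.
- manip.current_tool_pos(): TCP position.
- manip.current_tcp_rot(): TCP orientation.
- manip.current_force(): force on the tool from outside, world axes, zero at the start.
- manip.current_wrist_torque(): the same for the moment, N m.
- manip.current_finger_gap(): finger opening in m.
Only numpy, scipy, OpenCV 4.12 (cv2) and the standard library are available. Lean on these libraries where they do the work, as an engineer would, in place of code of your own. Each camera call takes 0.05 s, during which the arm holds its last target.

## Task

Turn the swivel hook on the draining stand anticlockwise until it clicks fully home over the drip tray, feeling for its hidden stop without forcing it. Then take the rack of glass slides by its blue grip, hang it gently by its wire bail on the hook, upright and still, and leave it there. Do not disturb the bottle, the beaker or the vial.

Things in the scene. Friction and masses are not known exactly. Their poses are not given: they have to be found in the camera images.
- stand: Draining stand, fixed: white drip tray (110 x 150 mm, 16 mm high) with a 16 mm steel post behind it. Origin at the foot of the post's axis, z up; -x runs from the post over the middle line of the tray (tray centre 78 mm out), roughly towards the robot. The post ends in a dark head 26 mm across, with the swivel hook's brass collar on it (top at z = 182 mm).
- post_top (a point): Point on the post's axis at the height of the hook's prong, 170 mm above the worktop. Axes as for the stand. Inside the head is the hook's stop, which cannot be seen: it lets the hook point within 0.5 rad either side of the tray's middle line (-x) and must be found by feel.
- swivel_hook: Brass collar with one steel prong, 7 mm thick; x points out along the prong, z up, origin on the post axis. The prong is about level to 66 mm out, then turns up to a tip 72 mm out, 18 mm above its axis. Turns about the post with 0.1 N m friction (2 N at 48 mm). Starts pointing sideways: turn it anticlockwise from above 1.1 to 1.6 rad to its stop; there the resistance rises to 0.3 N m (6 N).
- click (a joint): Click of the stop, rad: 0 at the start, 0.06 when the hook is fully home. It moves only while the hook is pressed anticlockwise on its stop with more than 0.3 N m (6 N at 48 mm from the post axis); the hook then gives way by these 0.06 rad (3 mm) and it stays where it is left. After that only the bush yields.
- bush (a joint): Elastic twist of the rubber bush under the hook, rad: 0 unloaded, positive anticlockwise from above, 12 N m per rad, springs back. Shows the turning moment on the hook: 0.3 N m (clicking) is 0.025 rad. Forcing it beyond 0.075 rad (0.9 N m, 19 N at 48 mm from the post axis) damages it.
- saddle (a point): Lowest point of the prong, on its axis, 48 mm out from the post axis, where things hang. Axes as for the swivel hook (x out along the prong). The prong is 3.5 mm in radius.
- slide_rack: Loose slide rack, 90 to 180 g: steel frame 50 mm (x) by 60 mm (y), 30 mm high, glass slides fixed in it. From the middles of its two ends a bail of 5 mm wire rises to 70 mm and slopes to a peak in the middle, with a blue grip on top. Origin at the centre of its underside, z up; the bail lies in its y-z plane.
- rack_grip (a point): Centre of the rack's blue upright grip: 14 x 14 mm, 42 mm tall, 91 to 133 mm above the rack's underside; this point is 114 mm above it, and 26 mm above bail_peak. Axes as for the rack.
- bail_peak (a point): Peak of the rack's wire bail, on the wire's axis, 88 mm above the rack's underside. Below it the bail is an open window along x, 52 mm wide, free from 36 mm up, narrowing above 70 mm to the peak. Hung on the saddle with the rack's x axis along the prong, this point is 7 mm above the saddle point.
- amber_bottle: Bystander: amber reagent bottle with a white cap, 52 mm across, 118 mm high, loose. Origin at the centre of its underside.
- small_beaker: Bystander: empty small glass beaker, 48 mm across, 60 mm high, loose, beside the drip tray. Origin under its base.
- vial: Bystander: sample vial with a black cap, 24 mm across, 56 mm high, loose, beside the drip tray. Origin at the centre of its underside.

How it is judged:
On the way, in this order (a step that is already met when the one before it is completed fails the run):
1. the hook has been pressed home at its stop (click at least 0.045 rad) (value of joint click above 0.045 rad), for 0.2 s.
2. the rack hangs on the hook by its bail (distance between bail_peak and saddle below 0.018 m and z of bail_peak in the frame of saddle above 0.003 m and contact force between slide_rack and swivel_hook above 0.4 N), for 0.2 s.
At the end, for the whole second after the job is handed in: Click over 0.045 rad; hook faces over the tray (saddle over 30 mm before the post, within 30 mm of the tray's middle line); rack hangs on it: bail peak within 18 mm of the saddle, 3 mm or more above it, bearing on the hook with over 0.4 N, tilt under 0.2 rad, under 0.05 m/s, released (all of step 2 and value of joint click above 0.045 rad and angle between slide_rack's own z axis and vertical below 0.2 rad and linear speed of slide_rack below 0.05 m/s and x of saddle in the frame of stand below -0.03 m and y of saddle in the frame of stand between -0.03 and 0.03 m); the robot touches nothing.
It fails at once if the hook is forced: the bush is twisted by more than 0.075 rad either way (value of joint bush above 0.075 rad or value of joint bush below -0.075 rad).
It fails at once if the rack is pressed or knocked against the hook with more than 15 N (contact force between slide_rack and swivel_hook above 15 N).
It fails at once if the rack is tipped by more than 0.6 rad (angle between slide_rack's own z axis and vertical above 0.6 rad).
It fails at once if the bottle, beaker or vial is moved by more than 20 mm (distance of any of amber_bottle, small_beaker, vial from where it was at the start of the episode above 0.02 m).
It also fails if it takes over 67 s, if anything falls off the work surface, if the arm or the gripper's body presses on something with over 40 N, if the wrist force passes 120 N, or if a joint passes its speed limit or range.

## Working session

There is one attempt and no reset: what is moved stays moved. The work goes in short steps, each a Python script; the robot and the scene stay as the last script left them, time stands still between calls to the robot, and variables do not carry over. Pictures are saved under pics/ and viewed, and the job is handed in when it is done.

```bash
ls -R | head -30; mkdir -p pics
python3 - <<'E'
from bench import manip, effector, viewer
import cv2
for n in("side","top"):
    cv2.imwrite(f"pics/{n}0.png",viewer.get_image(n)[:,:,::-1]); print(n,viewer.get_calibration(n))
print(manip.current_clock(),manip.current_tool_pos(),manip.current_tcp_rot(),manip.current_force(),manip.current_finger_gap(),manip.grip_depth)
E
```

```text
.:
pics

./pics:
side {'vfov': 49.82979195489036, 'cx': 314.0158012604794, 'cy': 205.3521342450298, 'dist_coeffs': array([0.01197467, 0.        , 0.        , 0.        , 0.        ]), 'eye': array([ 0.25219892, -0.87766095,  0.79329163]), 'attitude': array([ 0.89509513, -0.14397864,  0.06855813, -0.41638281])}
top {'vfov': 42.5036779480752, 'cx': 316.7703179182375, 'cy': 199.47274075398113, 'dist_coeffs': array([-0.14497011,  0.        ,  0.        ,  0.        ,  0.        ]), 'eye': array([ 0.27370948, -0.13405821,  1.34146436]), 'attitude': array([-0.699841  ,  0.7072721 , -0.07258605,  0.06870235])}
0.1 [0.25334231 0.59785165 0.19377197] [ 8.33696139e-01  5.52222757e-01 -7.60178777e-04  4.42907356e-04] [ 0.4476288   0.61251784 -0.5563131 ] 0.09171325701679797 0.0188
```

View pics/side0.png

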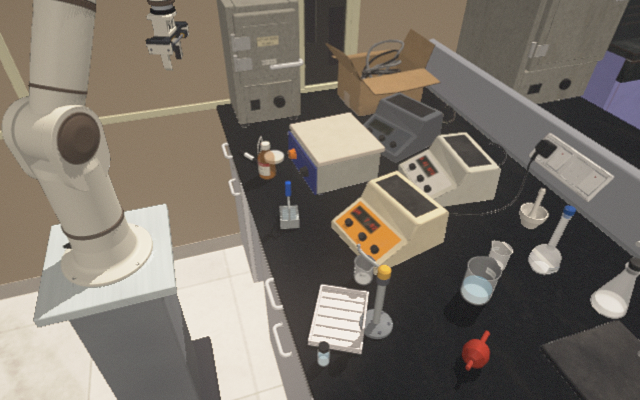

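View pics/top0.png

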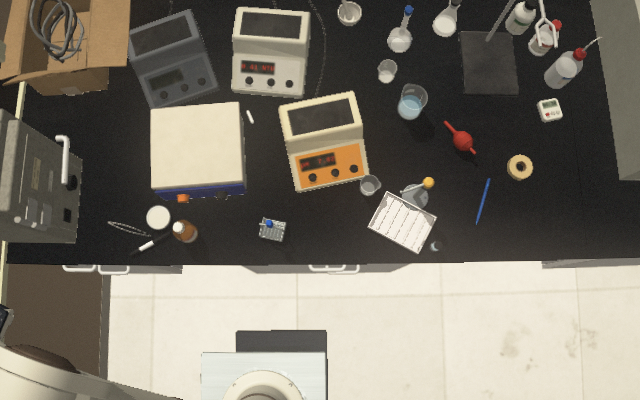

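The side view shows the rack at about (288,212), the stand post with its brass collar at (384,272), the tray at (340,318), the vial at (323,353), the beaker at (363,268) and the bottle at (266,160). Next I'll zoom in on these.

```bash
cat > h.py <<'E'
import numpy as np, cv2
from scipy.spatial.transform import Rotation as R
from bench import manip, effector, viewer
def cam(n):
    c=viewer.get_calibration(n); f=200/np.tan(np.radians(c['vfov']/2))
    K=np.array([[f,0,c['cx']],[0,f,c['cy']],[0,0,1.]]); return c,K,R.from_quat(c['attitude']).as_matrix()
def ray(n,uv):
    c,K,M=cam(n); p=cv2.undistortPoints(np.array([[uv]],float),K,c['dist_coeffs'])[0,0]
    d=M@np.array([p[0],p[1],1]); return c['eye'],d/np.linalg.norm(d)
def onz(n,uv,z):
    e,d=ray(n,uv); return e+d*(z-e[2])/d[2]
def proj(n,P):
    c,K,M=cam(n); P=np.atleast_2d(P).astype(float); rv=cv2.Rodrigues(M.T)[0]
    return cv2.projectPoints(P,rv,-M.T@c['eye'],K,c['dist_coeffs'])[0][:,0]
def tri(a,b):
    e1,d1=ray('side',a); e2,d2=ray('top',b)
    A=np.stack([d1,-d2],1); s=np.linalg.lstsq(A,e2-e1,rcond=None)[0]
    p,q=e1+s[0]*d1,e2+s[1]*d2; return (p+q)/2,np.linalg.norm(p-q)
def crop(n,x0,y0,x1,y1,s,out,img=None):
    im=viewer.get_image(n) if img is None else img
    cv2.imwrite(out,cv2.resize(im[y0:y1,x0:x1,::-1],None,fx=s,fy=s,interpolation=cv2.INTER_CUBIC))
E
python3 - <<'E'
from h import *
t=cv2.imread('pics/top0.png')[:,:,::-1]; s=cv2.imread('pics/side0.png')[:,:,::-1]
crop('top',350,160,450,260,6,'pics/a.png',t)
crop('side',300,230,410,370,4,'pics/b.png',s)
a=np.concatenate([cv2.resize(t[205:255,245:295],(400,400),interpolation=2),cv2.resize(s[170:240,255:325],(400,400),interpolation=2)],1)
cv2.imwrite('pics/c.png',a[:,:,::-1])
E
```

```text
(no output)
```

View pics/a.png

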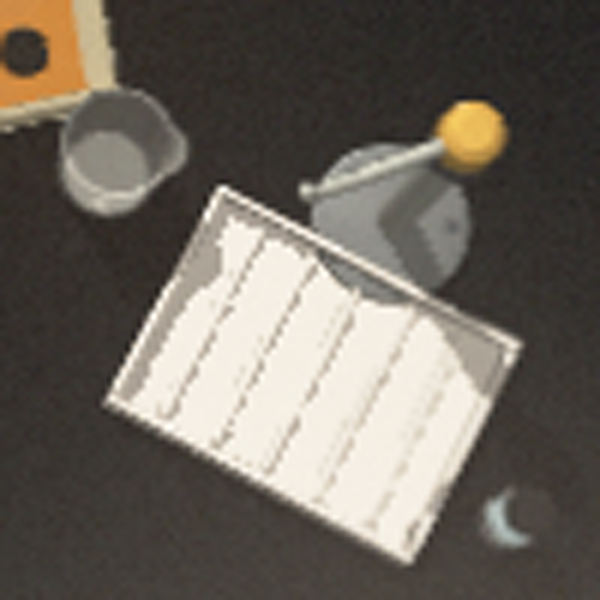

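View pics/b.png

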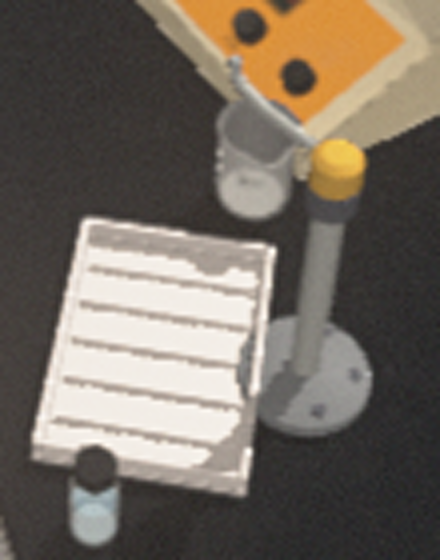

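View pics/c.png

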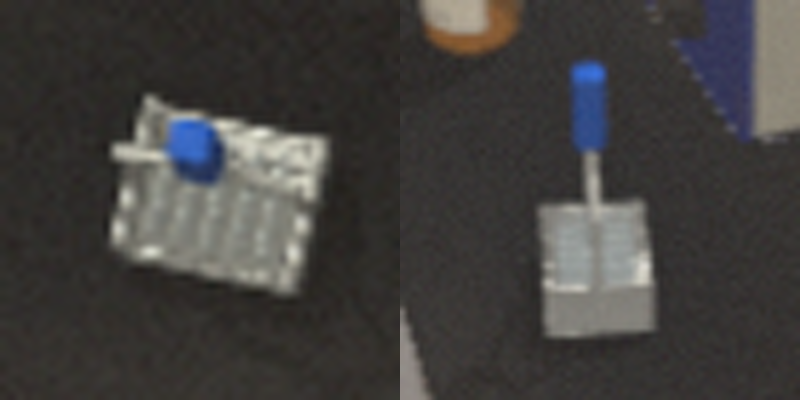

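Run:
```python
from h import *
A=lambda u,v:(350+u/6-.5+.083,160+v/6-.42)
B=lambda u,v:(300+u/4-.37,230+v/4-.37)
CT=lambda u,v:(245+u/8-.44,205+v/8-.44)
CS=lambda u,v:(255+(u-400)/5.714-.41,170+v/5.714-.41)
np.set_printoptions(precision=4,suppress=True)
cs=[onz('top',A(*p),.016) for p in[(222,187),(522,345),(410,565),(107,403)]]
print('tray top',cs,[np.linalg.norm(cs[i]-cs[i-1]) for i in range(4)]); c=np.mean(cs,0)
cs2=[onz('side',B(*p),.016) for p in[(85,218),(273,245),(245,482),(35,448)]]
print('tray side',cs2,[np.linalg.norm(cs2[i]-cs2[i-1]) for i in range(4)]);
d=cs[1]-cs[0]; d2=cs[2]-cs[3]; y=(d+d2)[:2]; y/=np.linalg.norm(y); out=np.array([-y[1],y[0]])
print('c',c,np.mean(cs2,0),'ydir',y)
# collar centre: mask
for n,f in(('top','pics/top0.png'),('side','pics/side0.png')):
    im=cv2.cvtColor(cv2.imread(f),cv2.COLOR_BGR2HSV)
    m=cv2.inRange(im,(18,120,100),(30,255,255)); 
    x0,y0,x1,y1=(418,170,440,195) if n=='top' else (370,260,400,285)
    ys,xs=np.nonzero(m[y0:y1,x0:x1]); print(n,len(xs),xs.mean()+x0,ys.mean()+y0,xs.min()+x0,xs.max()+x0,ys.min()+y0,ys.max()+y0)
    b=cv2.inRange(im,(105,150,60),(125,255,255)); x0,y0,x1,y1=(255,210,285,240) if n=='top' else (275,175,305,200)
    ys,xs=np.nonzero(b[y0:y1,x0:x1]); print(n,'blue',len(xs),xs.mean()+x0,ys.mean()+y0,xs.min()+x0,xs.max()+x0,ys.min()+y0,ys.max()+y0)
print('collar top',onz('top',A(472,133),.182),'side',onz('side',B(337,155),.182))
print('foot side',onz('side',B(305,375),.008))
print('tip',onz('top',A(307,189),.188),onz('side',B(234,62),.188),tri(B(234,62),A(307,189)))
print('prong root',onz('top',A(440,148),.170))
rc=[onz('top',CT(*p),.03) for p in[(150,97),(328,140),(295,293),(113,250)]]
print('rack',rc,np.mean(rc,0),[np.linalg.norm(rc[i]-rc[i-1]) for i in range(4)])
print('grip top',onz('top',CT(193,140),.133),onz('side',CS(589,73),.133),tri(CS(589,73),CT(193,140)))
for nm,ps,h in(('bottle',(266,142),.118),):
    print(nm,onz('side',ps,h),onz('top',(184,228),h))
print('beaker',onz('top',A(115,160),.0),'vial',onz('top',A(525,512),.056),onz('side',B(96,467),.056))
```

```text
tray top [array([ 0.5643, -0.328 ,  0.016 ]), array([ 0.492 , -0.4582,  0.016 ]), array([ 0.3962, -0.4038,  0.016 ]), array([ 0.4686, -0.2741,  0.016 ])] [np.float64(0.10973018051191953), np.float64(0.14888740990229737), np.float64(0.11017909703184857), np.float64(0.14856980235023745)]
tray side [array([ 0.4714, -0.2739,  0.016 ]), array([ 0.5663, -0.3257,  0.016 ]), array([ 0.4925, -0.4581,  0.016 ]), array([ 0.3986, -0.407 ,  0.016 ])] [np.float64(0.15171038504625114), np.float64(0.10809319586881916), np.float64(0.1516189954586278), np.float64(0.10697818971877351)]
c [ 0.4803 -0.366   0.016 ] [ 0.4822 -0.3662  0.016 ] ydir [-0.4866 -0.8736]
top 101 428.0792079207921 181.87128712871288 422 433 177 187
top blue 28 268.7142857142857 222.60714285714286 266 271 220 225
side 176 383.875 271.96590909090907 377 391 265 279
side blue 63 287.6031746031746 187.33333333333334 285 290 181 195
collar top [ 0.5485 -0.4026  0.182 ] side [ 0.5494 -0.4041  0.182 ]
foot side [ 0.5504 -0.4054  0.008 ]
tip [ 0.5255 -0.3357  0.188 ] [ 0.5245 -0.3379  0.188 ] (array([ 0.5257, -0.336 ,  0.1859]), np.float64(0.00045117017336988434))
prong root [ 0.5454 -0.3923  0.17  ]
rack [array([ 0.4957, -0.0039,  0.03  ]), array([ 0.4811, -0.0616,  0.03  ]), array([ 0.4315, -0.051 ,  0.03  ]), array([0.4459, 0.0076, 0.03  ])] [ 0.4635 -0.0272  0.03  ] [np.float64(0.05106618240550914), np.float64(0.05947489407581043), np.float64(0.05064338190018834), np.float64(0.060325782300640285)]
grip top [ 0.4651 -0.0271  0.133 ] [ 0.466  -0.0264  0.133 ] (array([ 0.4654, -0.0272,  0.1335]), np.float64(0.0007047674406423656))
bottle [0.4635 0.203  0.118 ] [0.4546 0.1802 0.118 ]
beaker [ 0.5806 -0.2827  0.    ] vial [ 0.414  -0.4458  0.056 ] [ 0.4156 -0.4501  0.056 ]
```

```bash
cat >> h.py <<'E'
np.set_printoptions(precision=4,suppress=True)
POST=np.array([.549,-.4035])
def down(a):
    x=np.array([np.cos(a),np.sin(a),0]); z=np.array([0,0,-1.]); return R.from_matrix(np.stack([x,np.cross(z,x),z],1)).as_quat()
def finger(th,off,r=.048,z=.155):
    e=np.array([np.cos(th),np.sin(th)]); t=np.array([-e[1],e[0]])
    return np.array([*(POST+r*e+off*t),z])
E
python3 - <<'E'
from h import *
print(tri((391,173),(282,105)),tri((445,210),(357,93)))
for s in(np.pi/2,-np.pi/2):
    for th in np.arange(1.9,3.3,.2):
        print(round(th,2),manip.solve_ik(finger(th,-.03),down(th+s)))
for a in(1.34,-1.80): print('rack',manip.solve_ik([.465,-.027,.25],down(a)),manip.solve_ik([.50,-.40,.2],down(a+.2)))
E
```

```text
(array([ 0.7551, -0.0544,  0.1205]), np.float64(0.021146146274203248)) (array([ 0.79  , -0.246 ,  0.1335]), np.float64(0.003274481570415185))
1.9 [-0.1841  0.8073  1.1293  1.5947 -0.7625  1.2396 -1.7241]
2.1 [-0.0845  0.6692  0.9058  1.6199 -0.5683  1.1364 -1.6489]
2.3 [-0.0838  0.6521  0.906   1.6445 -0.5581  1.1242 -1.4405]
2.5 [ 0.0578  0.5585  0.682   1.6602 -0.3921  1.0639 -1.3535]
2.7 [ 0.0691  0.5484  0.682   1.6748 -0.3868  1.0575 -1.1399]
2.9 [ 0.0392  0.5628  0.7509  1.6848 -0.429   1.0658 -0.8872]
3.1 [ 0.054   0.5626  0.7549  1.6871 -0.4308  1.0656 -0.6674]
1.9 [ 0.1555  0.5678  0.5152  1.5833 -0.3065  1.0719  1.0804]
2.1 [ 0.148   0.5517  0.5274  1.6119 -0.307   1.0615  1.2911]
2.3 [ 0.2201  0.5184  0.43    1.6342 -0.2415  1.0421  1.452 ]
2.5 [ 0.2467  0.5017  0.4058  1.6536 -0.223   1.0324  1.652 ]
2.7 [ 0.2393  0.4961  0.4343  1.6689 -0.236   1.0287  1.8793]
2.9 [ 0.2219  0.4979  0.4807  1.6786 -0.2607  1.0292  2.1174]
3.1 [ 0.2073  0.5047  0.5264  1.6819 -0.2868  1.0326  2.357 ]
rack [-0.011   0.0813  0.012   1.9397 -0.0011  1.1206  1.3414] [ 0.171   0.5109  0.6499  1.6005 -0.3312  1.1428  2.4382]
rack [-0.2797  0.0776  0.2968  1.9478 -0.0252  1.1197 -1.7727] [ 0.1042  0.5391  0.7546  1.6028 -0.394   1.1579 -0.6516]
```

Run:
```python
from h import *
TH=1.917
effector.close(10)
manip.servo_line([.2533,.5978,.34],vel=.25)
manip.move_pose([.5,.05,.36],down(TH+np.pi/2-.3))
p=finger(TH,-.042); 
manip.move_pose([p[0],p[1],.30],down(TH+np.pi/2))
print(manip.current_clock(),manip.current_tool_pos(),manip.current_finger_gap(),manip.current_q())
manip.servo_line(p,vel=.12); manip.sleep(.2)
print(manip.current_clock(),manip.current_tool_pos(),p,manip.current_force())
crop('top',380,140,480,240,5,'pics/d.png'); crop('side',300,180,460,340,4,'pics/e.png')
```

```text
Traceback (most recent call last):
bench.PlanningError: the arm cannot take that pose within its joint ranges
```

Run:
```python
from h import *
print(manip.current_clock(),manip.current_tool_pos(),manip.current_q(),R.from_quat(manip.current_tcp_rot()).as_matrix()[:,0])
for a in np.arange(-3,3.2,.5): print(round(a,1),manip.solve_ik([.5,.05,.36],down(a)))
p=finger(1.917,-.042);print(manip.solve_ik([p[0],p[1],.30],down(1.917+np.pi/2)),manip.solve_ik([p[0],p[1],.26],down(1.917+np.pi/2)))
```

```text
2.2667 [0.2532 0.5971 0.3386] [-0.901   0.4082 -0.4452  1.3596  0.1739  1.4141 -0.1714] [ 0.3901  0.9208 -0.0019]
-3.0 None
-2.5 [-1.3345  0.2158  1.3848  1.7209 -0.2158  1.3845 -2.4133]
-2.0 [-1.3345  0.2158  1.3848  1.7209 -0.2158  1.3845 -1.9133]
-1.5 [-0.2808  0.0779  0.137   1.697  -0.0109  1.3675 -1.642 ]
-1.0 [-0.2332  0.0787  0.0859  1.6955 -0.0069  1.3676 -1.1461]
-0.5 [-0.2057  0.0793  0.0564  1.6947 -0.0046  1.3677 -0.6485]
0.0 [-0.1783  0.08    0.027   1.6938 -0.0022  1.3679 -0.1509]
0.5 [-0.1495  0.0807 -0.0039  1.6929  0.0003  1.368   0.3466]
1.0 [-0.1196  0.0816 -0.0361  1.692   0.003   1.3681  0.8439]
1.5 [-0.0849  0.0827 -0.0734  1.6909  0.0062  1.3683  1.3408]
2.0 [-0.074   0.083  -0.0851  1.6905  0.0072  1.3684  1.8398]
2.5 [-0.0461  0.084  -0.1151  1.6896  0.0098  1.3685  2.3372]
3.0 [ 1.0024  0.3495 -1.4398  1.6635  0.3495  1.4389  2.523 ]
[-0.1784  0.6527  1.1313  1.4068 -0.5871  1.4452 -1.8543] [-0.1847  0.6896  1.131   1.4628 -0.626   1.3835 -1.8232]
```

Run:
```python
from h import *
TH=1.917
manip.move_pose([.5,.05,.36],down(-1.0))
p=finger(TH,-.042); 
q=manip.solve_ik([p[0],p[1],.30],down(TH+np.pi/2)); print(q)
manip.movej(q)
print(manip.current_clock(),manip.current_tool_pos(),manip.current_finger_gap())
manip.servo_line(p,vel=.12); manip.sleep(.2)
print(manip.current_clock(),manip.current_tool_pos(),p,manip.current_force())
crop('top',380,140,480,240,5,'pics/d.png'); crop('side',300,180,460,340,4,'pics/e.png')
```

```text
[ 0.1573  0.4604  0.5066  1.395  -0.2232  1.343  -2.1255]
5.9167 [ 0.5733 -0.3422  0.3001] 0.0005915571915224066
7.475 [ 0.5726 -0.3443  0.1557] [ 0.5722 -0.3441  0.155 ] [ 0.8668  0.1075 -0.4537]
```

View pics/d.png

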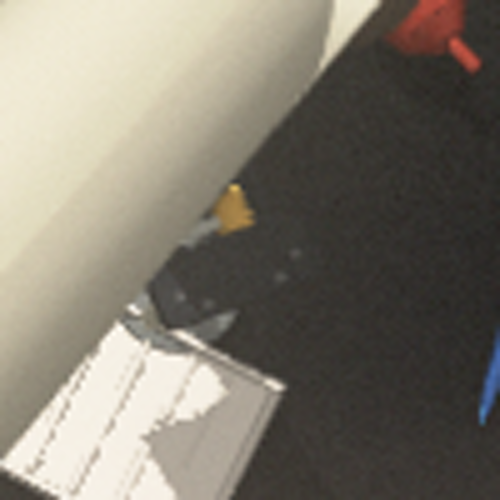

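View pics/e.png

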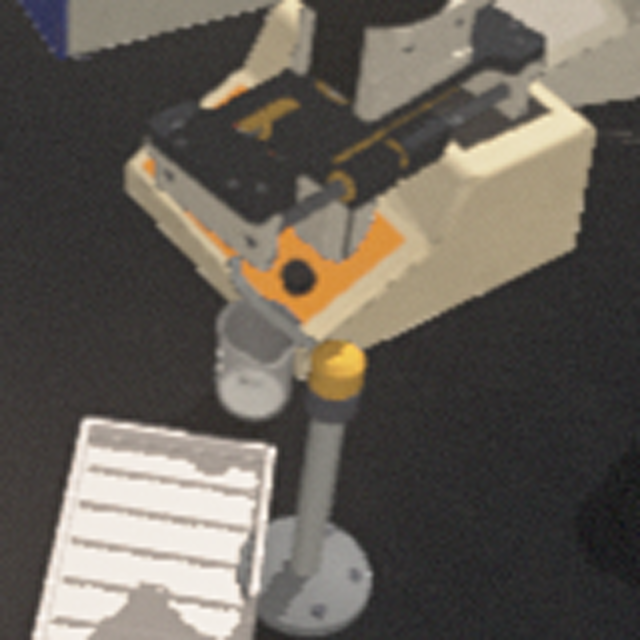

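Run:
```python
from h import *
p=manip.current_tool_pos(); M=R.from_quat(manip.current_tcp_rot()).as_matrix()
P=[p,p+M[:,0]*.02,p-M[:,0]*.02,p-M[:,2]*.066]
print(M[:,0]); print((proj('side',P)-[300,180])*4)
print(manip.current_finger_gap())
crop('side',290,150,450,280,5,'pics/f.png')
```

```text
[-0.9407 -0.3394 -0.0006]
[[320.1771 293.1305]
 [291.7871 311.0142]
 [347.9628 275.6306]
 [333.9112 198.4447]]
0.0003951109610534319
```

View pics/f.png

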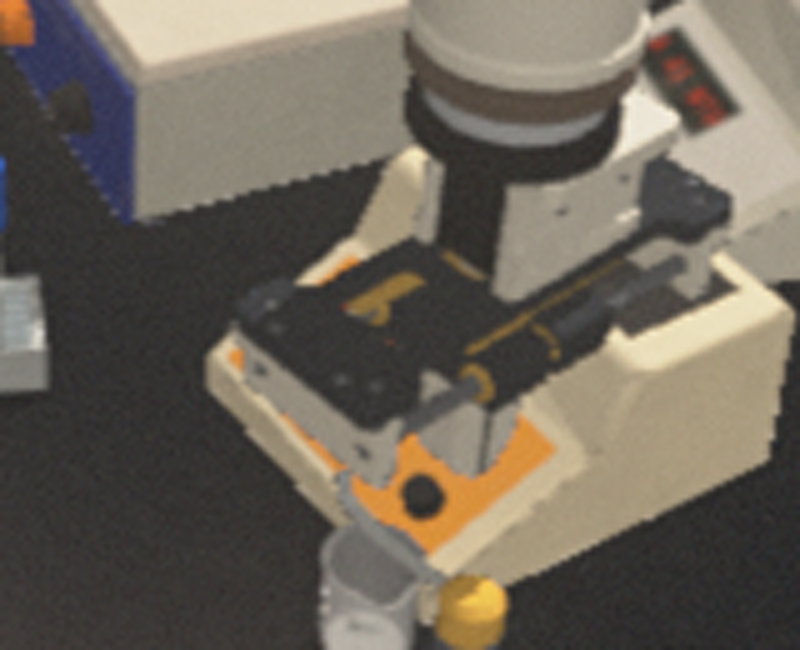

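Run:
```python
from h import *
print('start tcp proj',proj('side',[[.25334,.59785,.19377]]))
for uv in[(387,244.5),(383,240),(391,243)]: print(onz('side',uv,.1557))
s=cv2.imread('pics/side0.png')[:,:,::-1]; crop('side',130,0,210,90,7,'pics/g.png',s)
crop('side',360,210,410,260,12,'pics/k.png')
```

```text
start tcp proj [[176.2298  73.7734]]
[ 0.5967 -0.3261  0.1557]
[ 0.5945 -0.3114  0.1557]
[ 0.6066 -0.3247  0.1557]
```

View pics/g.png

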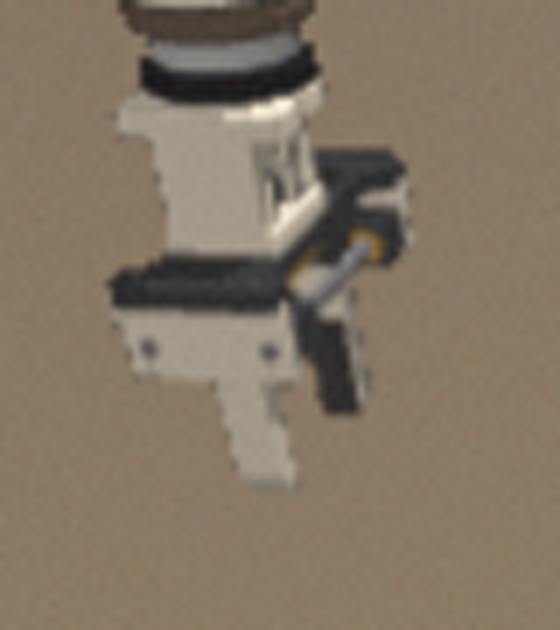

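View pics/k.png

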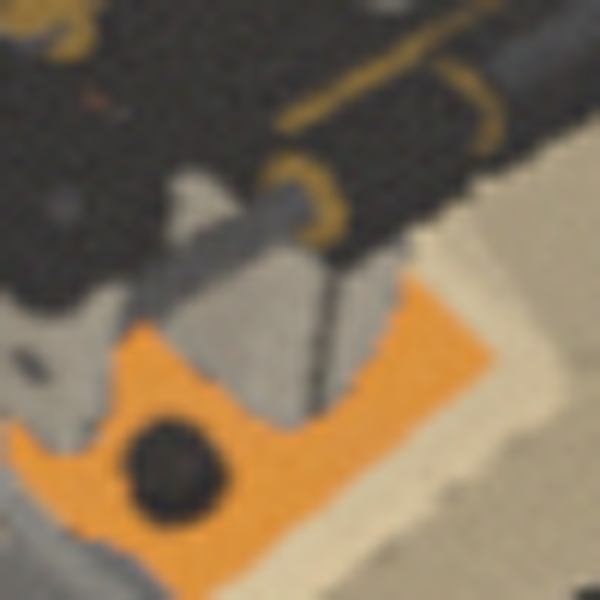

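Run:
```python
from h import *
t=cv2.imread('pics/top0.png')[:,:,::-1]; s=cv2.imread('pics/side0.png')[:,:,::-1]
a=np.concatenate([cv2.resize(t[200:260,150:210],(400,400),interpolation=2),cv2.resize(s[125:195,235:305],(400,400),interpolation=2)],1)
cv2.imwrite('pics/l.png',a[:,:,::-1])
print('base',proj('side',[[0,0,0]]),proj('top',[[0,0,0]]))
s2=s.copy(); 
for r in (.09,.1,.11):
    P=proj('side',[[r*np.cos(b),r*np.sin(b),0] for b in np.arange(0,6.3,.2)])
    for u in P: cv2.circle(s2,(int(round(u[0])),int(round(u[1]))),0,(255,0,0),-1)
crop('side',30,150,200,330,4,'pics/m.png',s2)
```

```text
base [[108.1624 253.3015]] [[262.4113 412.3272]]
```

View pics/l.png

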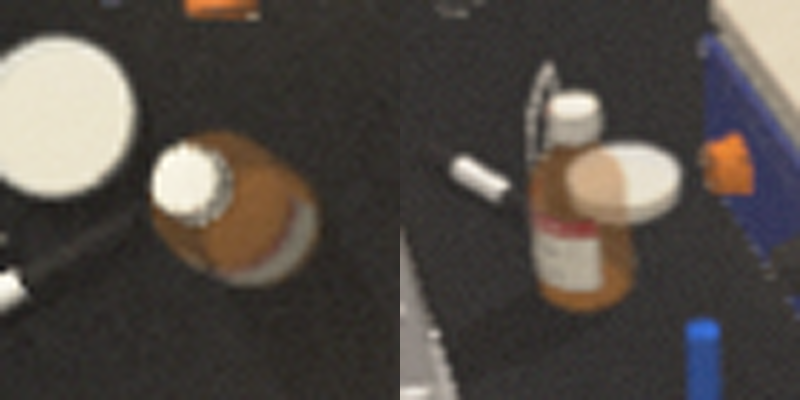

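View pics/m.png

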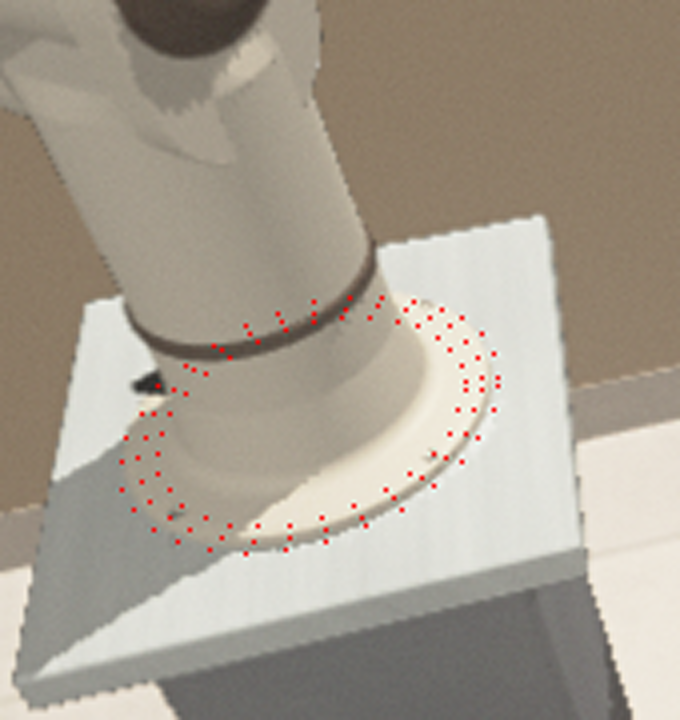

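Run:
```python
from h import *
f0=manip.current_force(); TH=1.917
t=np.array([-np.sin(TH),np.cos(TH)])
for off in np.arange(-.040,-.012,.002):
    manip.servo_line(finger(TH,off),vel=.04)
    f=manip.current_force()-f0
    print(round(off,3),manip.current_clock(),f,f[:2]@t)
    if abs(f[:2]@t)>1.2: break
crop('side',340,200,420,280,7,'pics/n.png')
```

```text
-0.04 7.925 [-1.6971 -0.9305 -0.0539] 1.91210575127975
```

View pics/n.png

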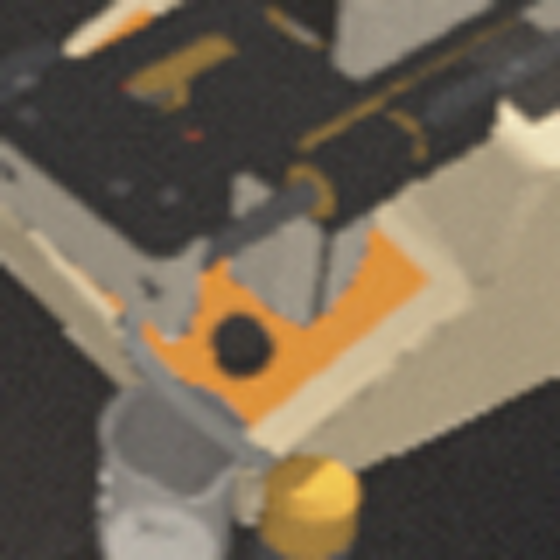

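```bash
cat >> h.py <<'E'
def F(n=4):
    a=[]
    for _ in range(n): a.append(manip.current_force()); manip.sleep(.02)
    return np.mean(a,0)
E
python3 - <<'E'
from h import *
print(manip.current_clock())
a=[]
for _ in range(8): a.append(manip.current_force()); manip.sleep(.02)
print(np.array(a)); print(manip.current_clock(),manip.current_tool_pos(),finger(1.917,-.04))
E
```

```text
7.975
[[ 0.4328 -0.2474 -0.4831]
 [ 0.3807  0.1706  0.3104]
 [-0.4609 -0.2955  0.1405]
 [ 0.1376  0.6971  0.0318]
 [ 1.0565  0.0141 -0.6749]
 [-0.2175  0.1006  0.1056]
 [-0.4267 -0.9392  0.7634]
 [-0.2539 -0.6145 -0.3891]]
8.1083 [ 0.5703 -0.3448  0.155 ] [ 0.5703 -0.3448  0.155 ]
```

Run:
```python
from h import *
TH=1.917
t=np.array([-np.sin(TH),np.cos(TH)])
for off in np.arange(-.036,-.012,.003):
    manip.servo_line(finger(TH,off),vel=.04); manip.sleep(.05)
    f=F(5); print(round(off,3),manip.current_clock(),f,f[:2]@t)
    if f[:2]@t<-1: break
crop('side',340,200,420,280,7,'pics/n2.png')
```

```text
-0.036 8.4917 [-0.1238  0.1264 -0.0608] 0.0735686935471698
-0.033 8.875 [-0.091   0.1858 -0.0805] 0.02254419248134804
-0.03 9.2583 [ 0.3635 -0.3198  0.0983] -0.23340761434759463
-0.027 9.6417 [0.2984 0.0771 0.0963] -0.3068438965950637
-0.024 10.025 [ 0.1149  0.4689 -0.4499] -0.26715956187745
-0.021 10.4083 [ 0.1373  0.4152 -0.0991] -0.270092304454379
-0.018 10.7917 [ 0.3134 -0.3319 -0.1042] -0.1821754549618254
-0.015 11.175 [-0.1305  0.0914 -0.313 ] 0.09177963283229951
```

View pics/n2.png

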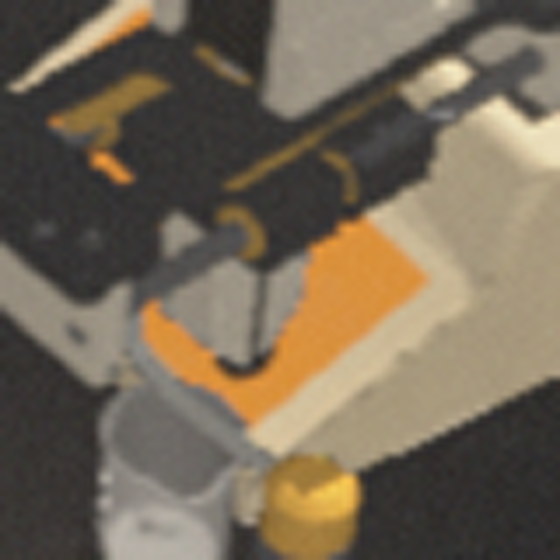

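Run:
```python
from h import *
TH=1.917
t=np.array([-np.sin(TH),np.cos(TH)])
manip.servo_line(finger(TH,-.04),vel=.1)
manip.servo_line(finger(TH,-.04,z=.133),vel=.08)
print(F(5))
crop('side',340,200,420,280,7,'pics/n3.png')
for off in np.arange(-.034,-.002,.004):
    manip.servo_line(finger(TH,off,z=.133),vel=.05); manip.sleep(.03)
    f=F(5); print(round(off,3),manip.current_clock(),f,f[:2]@t)
    if f[:2]@t<-1: break
crop('side',340,200,420,280,7,'pics/n4.png')
```

```text
[-0.0382 -0.0345  0.3151]
-0.034 12.5667 [0.0461 0.5023 0.0485] -0.21376135340644126
-0.03 12.9333 [0.1979 0.1897 0.2664] -0.2505614303129537
-0.026 13.3 [ 0.0071 -0.1604  0.0641] 0.047728434067456436
-0.022 13.6667 [ 0.1147  0.4246 -0.2271] -0.25199148223484824
-0.018 14.0333 [ 0.2802  0.2357 -0.2731] -0.3435327525077009
-0.014 14.4 [0.4486 0.3502 0.7227] -0.5407878080968032
-0.01 14.7667 [1.1112 0.8768 1.0271] -1.3427853032181312
```

View pics/n3.png

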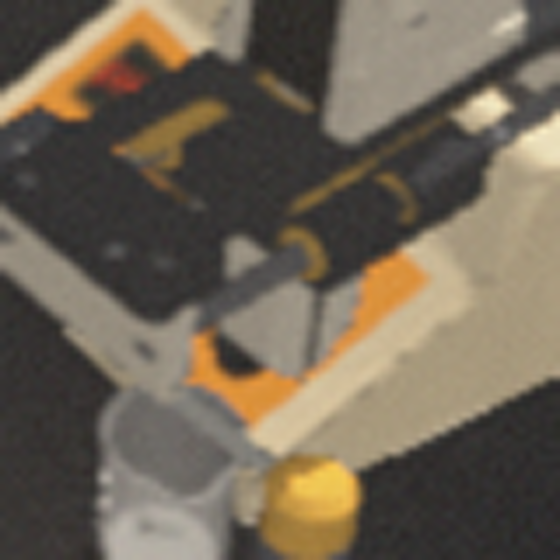

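View pics/n4.png

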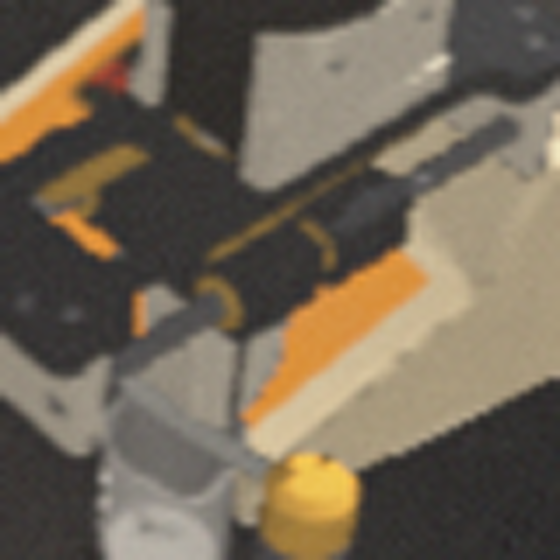

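Run:
```python
from h import *
p=manip.current_tool_pos(); M=R.from_quat(manip.current_tcp_rot()).as_matrix(); print(manip.current_clock(),p,F(6),manip.current_finger_gap(),manip.current_wrist_torque())
im=viewer.get_image('side'); P=[]
for h in(0,.019,.04,.066):
  for s in(-.0095,.0095):
    for x in(-.01,0,.01): P.append(p+M[:,1]*s-M[:,2]*h+M[:,0]*x)
uv=proj('side',P)
big=cv2.resize(im[200:280,340:420],None,fx=8,fy=8,interpolation=2)
for i,u in enumerate(uv):
    c=[(255,0,0),(0,255,0),(0,0,255),(255,0,255)][i//6]
    cv2.circle(big,tuple(int(round(v)) for v in ((u-[340,200])*8+4)),4,c,-1)
# hook model points
th=1.917;e=np.array([np.cos(th),np.sin(th)])
for r,z in((.013,.17),(.03,.17),(.048,.17),(.066,.17),(.072,.188)):
    u=proj('side',[[*(POST+r*e),z]])[0]; cv2.circle(big,tuple(int(round(v)) for v in ((u-[340,200])*8+4)),4,(255,255,0),-1)
cv2.imwrite('pics/o.png',big[:,:,::-1])
```

```text
14.8167 [ 0.5422 -0.3548  0.1331] [0.8523 1.7005 1.1922] 0.0003937599198198517 [ 0.4306 -0.1555  0.0611]
```

View pics/o.png

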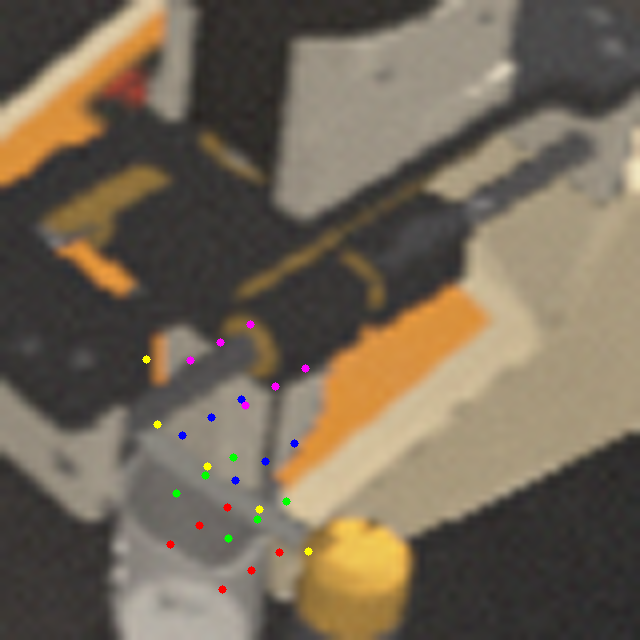

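Run:
```python
from h import *
p=np.array([.25334,.59785,.19377]); M=R.from_quat([.833696,.552223,-.00076,.000443]).as_matrix(); print(M)
for h in(0,.02,.03,.04,.066,.1,.11):
    P=[p-M[:,0]*.065-M[:,2]*h,p+M[:,0]*.046-M[:,2]*h,p+M[:,0]*.065-M[:,2]*h]
    print(h,((proj('side',P)-[130,0])*7).round(0).tolist())
# k picture seam tip
p=np.array([.5726,-.3443,.1557]); M=R.from_quat(manip.current_tcp_rot()).as_matrix()
for h in(0,.02,.03,.04,.05,.066): print(h,((proj('side',[p+M[:,1]*.0095-M[:,2]*h,p-M[:,1]*.0095-M[:,2]*h])-[360,210])*12).round(0).tolist())
```

```text
[[ 0.3901  0.9208 -0.0008]
 [ 0.9208 -0.3901 -0.0016]
 [-0.0018 -0.0001 -1.    ]]
0 [[278.0, 573.0], [354.0, 478.0], [366.0, 463.0]]
0.02 [[269.0, 532.0], [346.0, 439.0], [358.0, 424.0]]
0.03 [[264.0, 511.0], [342.0, 419.0], [354.0, 404.0]]
0.04 [[260.0, 490.0], [337.0, 398.0], [350.0, 384.0]]
0.066 [[247.0, 434.0], [326.0, 345.0], [339.0, 330.0]]
0.1 [[230.0, 359.0], [312.0, 272.0], [325.0, 259.0]]
0.11 [[225.0, 336.0], [307.0, 251.0], [320.0, 237.0]]
0 [[202.0, 487.0], [282.0, 551.0]]
0.02 [[214.0, 403.0], [295.0, 468.0]]
0.03 [[219.0, 361.0], [301.0, 425.0]]
0.04 [[225.0, 318.0], [308.0, 382.0]]
0.05 [[232.0, 274.0], [315.0, 338.0]]
0.066 [[241.0, 203.0], [326.0, 267.0]]
```

Run:
```python
from h import *
TH=1.917
t=np.array([-np.sin(TH),np.cos(TH)])
manip.servo_line(finger(TH,-.026,z=.133),vel=.1)
for z in(.128,.122,.116):
    manip.servo_line(finger(TH,-.026,z=z),vel=.06); manip.sleep(.03)
    f=F(4); print(z,f)
    if f[2]>1.3: break
print(manip.current_clock())
crop('side',340,200,420,280,7,'pics/q.png')
```

```text
0.128 [-0.3415 -0.3835  0.219 ]
0.122 [-0.28   -0.3524 -0.2626]
0.116 [-0.0043  0.107   0.0334]
16.325
```

View pics/q.png

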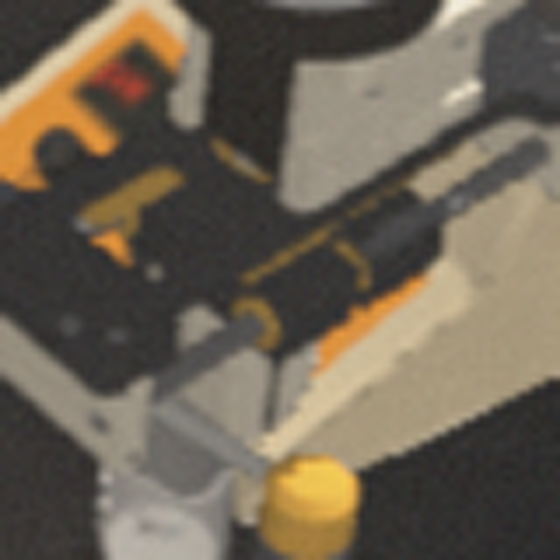

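```bash
cat > push.py <<'E'
from h import *
Z=.116
def ft(th,n):
    f=F(n); t=np.array([-np.sin(th),np.cos(th)]); return -(f[:2]@t),f
def go(th,off=-.0125,vel=.06):
    manip.servo_line(finger(th,off,z=Z),down(th+np.pi/2),vel=vel)
E
python3 - <<'E'
from push import *
for th in np.arange(1.85,2.86,.1):
    go(th); f,v=ft(th,3); print(round(th,3),round(manip.current_clock(),2),round(f,2),v.round(1))
    if f>5: break
crop('side',340,200,420,280,7,'pics/r.png'); crop('top',350,160,450,260,5,'pics/s.png')
E
```

```text
1.85 16.75 -0.05 [-0.2  0.5  0.2]
1.95 17.05 1.68 [ 1.7  0.2 -0.6]
2.05 17.35 1.99 [ 2.1  0.3 -0.6]
2.15 17.65 1.67 [ 2.   0.  -0.5]
2.25 17.95 2.07 [ 2.3  0.4 -0.3]
2.35 18.25 1.57 [ 2.   0.2 -0.1]
2.45 18.55 1.6 [1.2 1.1 0.2]
2.55 18.85 1.61 [1.5 0.9 0.2]
2.65 19.15 1.97 [ 1.1  1.6 -0.1]
2.75 19.45 1.04 [ 0.2  1.1 -0. ]
2.85 19.75 1.09 [ 0.7  0.9 -1. ]
```

View pics/r.png

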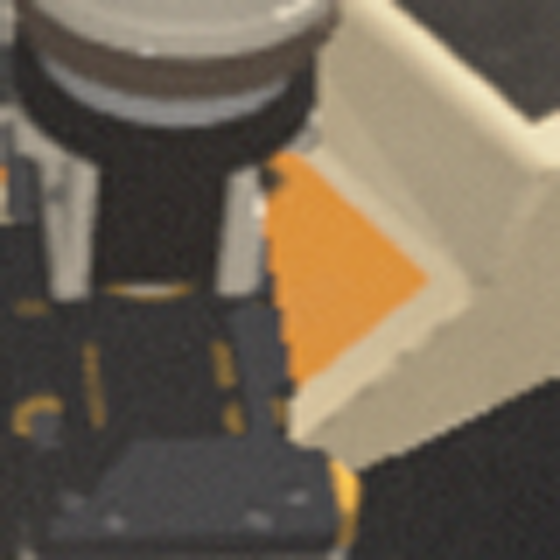

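View pics/s.png

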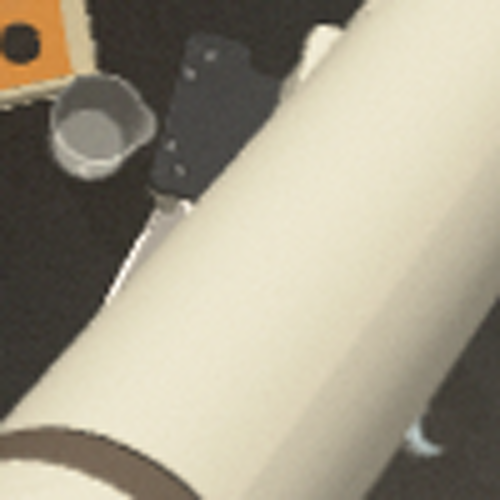

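Run:
```python
from push import *
th=2.85
while th<3.45:
    th+=.03 if th<2.97 else .012
    go(th,vel=.04); f,v=ft(th,3)
    if f>5 : f,v=ft(th,6)
    print(round(th,3),round(manip.current_clock(),2),round(f,2),v.round(1))
    if f>8.8: break
```

```text
2.88 20.15 2.13 [ 0.4  2.1 -0.4]
2.91 20.45 2.38 [-0.3  2.5 -0.4]
2.94 20.75 4.39 [-0.1  4.5 -0.6]
2.97 21.15 5.3 [-0.7  5.5  0.5]
3.0 21.55 6.86 [-0.8  7.   0.6]
3.012 21.95 7.02 [-1.2  7.2  0.4]
3.024 22.35 7.07 [-0.8  7.2  1.2]
3.036 22.75 7.38 [-1.1  7.5  1. ]
3.048 23.15 7.57 [-0.8  7.7  0.6]
3.06 23.55 7.05 [-1.2  7.2  1. ]
3.072 23.95 7.82 [-1.3  7.9  1. ]
3.084 24.35 8.44 [-1.5  8.5  1.7]
3.096 24.75 9.34 [-1.6  9.4  1.6]
```

Run:
```python
from push import *
th=3.112
go(th,vel=.04); f,v=ft(th,6); p=manip.current_tool_pos()
print(round(manip.current_clock(),2),f,v,p,finger(th,-.0125,z=Z))
manip.sleep(.2)
# retreat clockwise
go(3.0,off=-.04,vel=.12)
manip.servo_line([*finger(3.0,-.05)[:2],.28],vel=.25)
manip.move_pose([.40,-.05,.34],down(1.34-np.pi))
print(manip.current_clock(),manip.current_q())
crop('top',350,160,450,260,6,'pics/u.png'); crop('side',300,230,410,370,4,'pics/v.png')
```

```text
25.1 10.067834075189182 [-2.1749 10.1366  2.5915] [ 0.501  -0.386   0.1155] [ 0.5014 -0.3896  0.116 ]
27.7583 [-0.0325 -0.1102  0.0839  1.9246  0.0098  1.3274 -1.7543]
```

View pics/u.png

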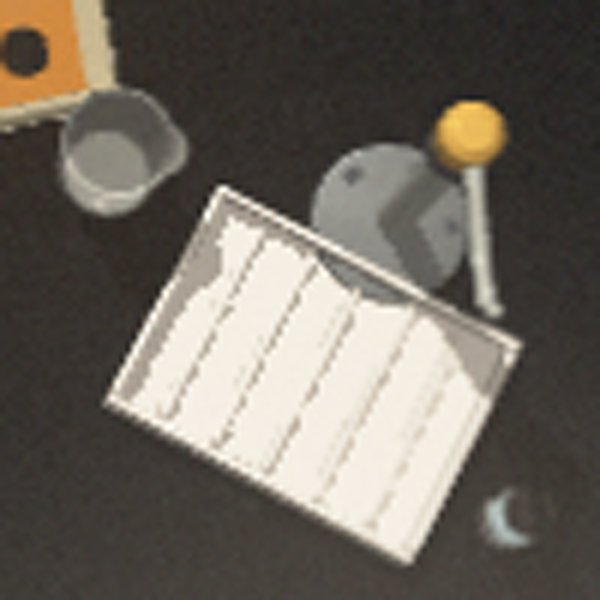

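View pics/v.png

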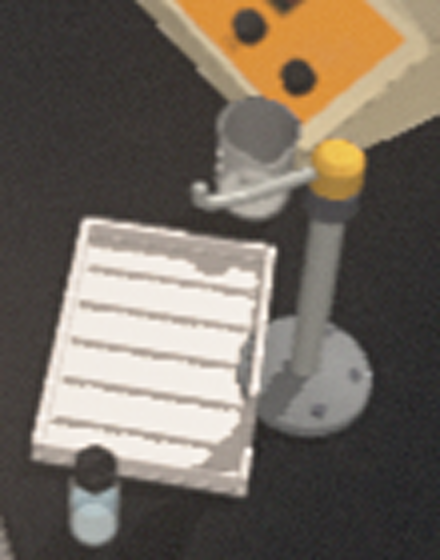

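Run:
```python
from h import *
A=lambda u,v:(350+u/6-.42,160+v/6-.42)
B=lambda u,v:(300+u/4-.37,230+v/4-.37)
X,e=tri(B(201,190),A(493,310)); print(X,e)
for P in(onz('top',A(493,310),.187),onz('side',B(201,190),.187)):
    d=P[:2]-POST; print(P,np.linalg.norm(d),np.arctan2(d[1],d[0])%6.283)
# mid prong on top
for uv in((484,250),(474,180)):
    d=onz('top',A(*uv),.17)[:2]-POST; print(np.linalg.norm(d),np.arctan2(d[1],d[0])%6.283)
effector.open_jaws()
manip.servo_line([.465,-.0272,.25],down(1.34-np.pi),vel=.25)
manip.sleep(.2)
p=manip.current_tool_pos(); print(manip.current_clock(),p,manip.current_finger_gap())
crop('side',250,130,350,240,5,'pics/w.png')
```

```text
[ 0.4787 -0.4064  0.1851] 0.0015757460263650703
[ 0.4776 -0.4058  0.187 ] 0.07146132402737322 3.1735751885445924
[ 0.4788 -0.4079  0.187 ] 0.07032183655660301 3.203620395601391
0.04478797068353138 3.2317064418845547
0.016673369333946243 3.238581168901197
30.1167 [ 0.4654 -0.0277  0.2516] 0.09189418811604995
```

View pics/w.png

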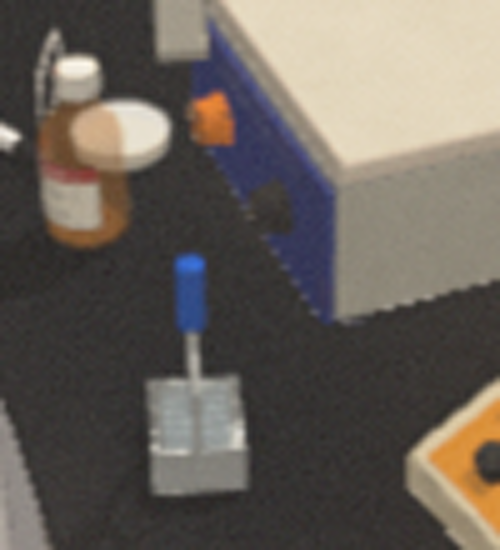

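Run:
```python
from h import *
p=manip.current_tool_pos(); M=R.from_quat(manip.current_tcp_rot()).as_matrix(); print(M[:,0])
for h in(0,.03,.035,.04):
    print(h,((proj('side',[p+M[:,0]*s*.055-M[:,2]*h for s in(-1,1)])-[250,130])*5).tolist())
manip.servo_line([.4655,-.0272,.065],vel=.15); manip.sleep(.1)
print(manip.current_clock(),manip.current_tool_pos(),F(4))
crop('side',250,120,350,240,5,'pics/x.png')
```

```text
[-0.2294 -0.9733 -0.0006]
0 [[174.22914418709468, 3.5562949210654438], [183.26516366012072, 127.47151199663477]]
0.03 [[171.52133259611844, -50.934384966058204], [180.50972799238224, 70.75112587767563]]
0.035 [[171.059921927193, -60.21568113779736], [180.0393397254203, 61.07248831698897]]
0.04 [[170.595547315923, -69.55545032240906], [179.56567559868262, 51.327700989235154]]
31.65 [ 0.4663 -0.0272  0.0658] [-0.0129  0.1138 -0.301 ]
```

View pics/x.png

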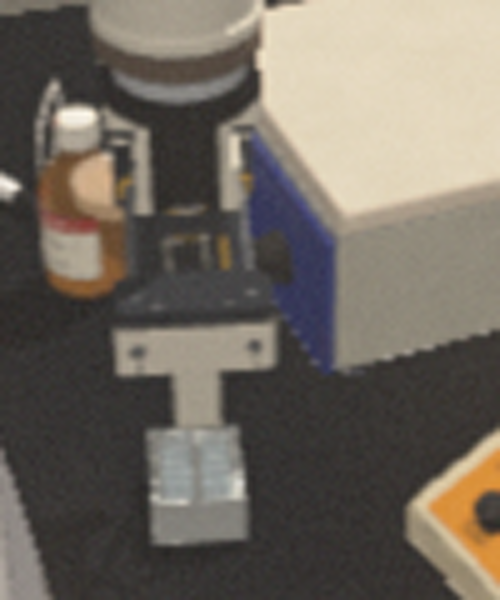

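Run:
```python
from h import *
effector.close(15); manip.sleep(.1)
print(manip.current_clock(),manip.current_finger_gap(),F(6))
manip.servo_line([.4655,-.0272,.185],vel=.12); manip.sleep(.2)
print(manip.current_clock(),manip.current_finger_gap(),F(8),manip.current_tool_pos(),manip.current_tcp_rot())
crop('side',250,60,350,180,5,'pics/y.png')
```

```text
33.05 0.013770826289635028 [ 0.0384 -0.0208 -1.7251]
34.5 0.013677572976630609 [ 0.0509 -0.0505 -1.6357] [ 0.4653 -0.0272  0.1846] [-0.621   0.7838  0.0002 -0.0003]
```

View pics/y.png

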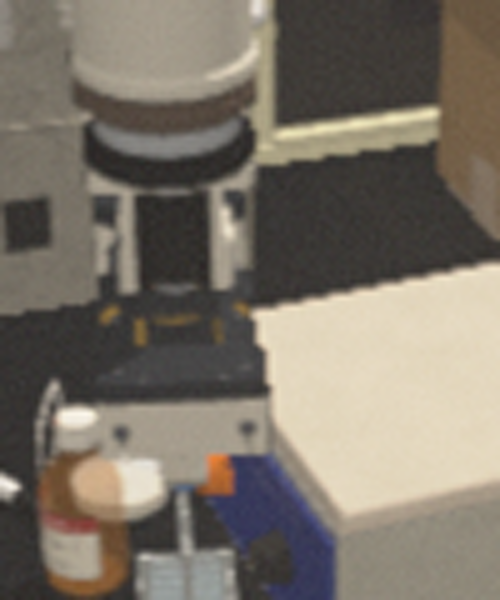

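```bash
cat > hang.py <<'E'
from h import *
PHI=3.19; ORI=down(PHI-np.pi-np.pi/2)
def at(r,z): return [POST[0]+r*np.cos(PHI),POST[1]+r*np.sin(PHI),z]
E
python3 - <<'E'
from hang import *
manip.servo_line(at(.13,.1845),ORI,vel=.2); manip.sleep(.1)
print(manip.current_clock(),manip.current_tool_pos(),at(.13,.1845),F(4),manip.current_finger_gap())
crop('side',290,200,410,320,5,'pics/z.png'); crop('top',380,140,480,240,5,'pics/z2.png')
E
```

```text
36.8583 [ 0.4196 -0.4089  0.1845] [np.float64(0.4191522828869616), np.float64(-0.4097904976378939), 0.1845] [-0.1189  0.0177 -1.8531] 0.013592488379399779
```

View pics/z.png

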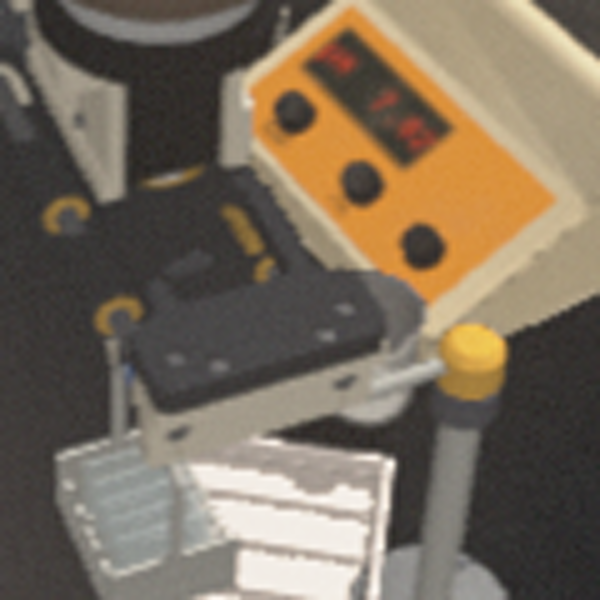

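View pics/z2.png

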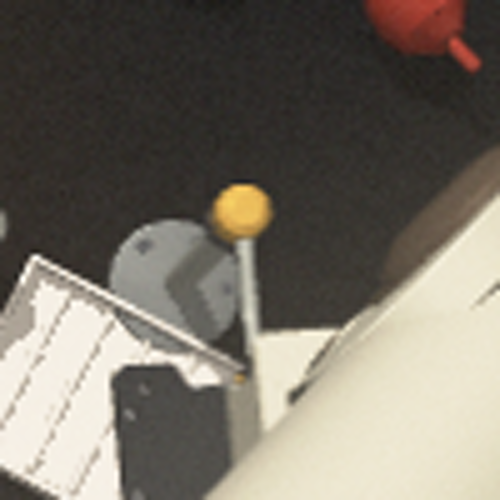

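Run:
```python
from hang import *
p=manip.current_tool_pos(); u=np.array([np.cos(PHI),np.sin(PHI),0]); w=np.array([-u[1],u[0],0])
b=np.array([p[0],p[1],p[2]-.0655])
P=[b+u*sx*.025+w*sy*.03+[0,0,.03] for sx,sy in((1,1),(1,-1),(-1,-1),(-1,1))]+[b+[0,0,.088],b+w*.0285+[0,0,.07],b-w*.0285+[0,0,.07]]
P+=[[*at(r,z)] for r,z in((.02,.17),(.048,.17),(.066,.17),(.072,.188))]
im=viewer.get_image('side'); big=cv2.resize(im[200:320,290:410],None,fx=5,fy=5,interpolation=2)
for q in (proj('side',P)-[290,200])*5+2: cv2.circle(big,(int(q[0]),int(q[1])),3,(255,0,0),-1)
cv2.imwrite('pics/aa.png',big[:,:,::-1])
```

```text
(no output)
```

View pics/aa.png

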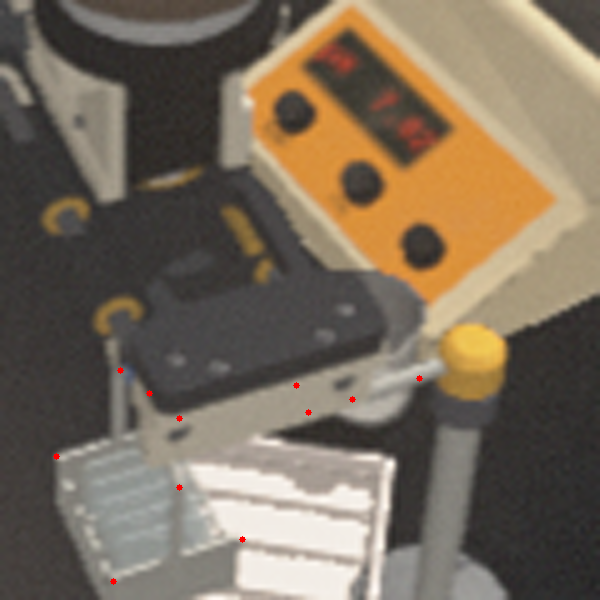

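```bash
sed -i 's/PHI=3.19/PHI=3.175/' hang.py
python3 - <<'E'
from hang import *
f0=F(6); print(f0)
for r in(.105,.09,.08,.07,.06,.048):
    manip.servo_line(at(r,.1845),ORI,vel=.07); f=F(3)-f0; print(r,round(manip.current_clock(),2),f)
    if np.abs(f).max()>2.5: break
print(manip.current_tool_pos(),at(.048,.1845))
crop('side',290,180,410,300,5,'pics/ab.png')
E
```

```text
[-0.2252  0.0046 -1.8124]
0.105 37.73 [ 0.2847 -0.0607 -0.0331]
0.09 38.15 [-0.1176 -0.9462  0.6228]
0.08 38.49 [-0.503  -0.2326 -0.6472]
0.07 38.83 [ 0.1251 -0.0187  0.3218]
0.06 39.17 [ 0.1054 -0.2976 -0.2812]
0.048 39.55 [0.0709 0.1669 0.044 ]
[ 0.5013 -0.4049  0.1843] [np.float64(0.501026782728014), np.float64(-0.40510325436997), 0.1845]
```

View pics/ab.png

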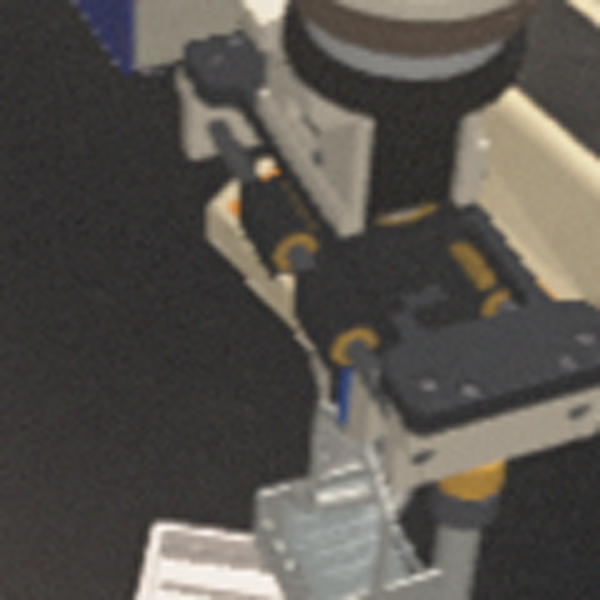

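Run:
```python
from hang import *
z=.1845; f0=-1.75
for z in [.175,.166,.160]+list(np.arange(.1585,.147,-.0012)):
    manip.servo_line(at(.048,z),ORI,vel=.04 if z>.159 else .02); manip.sleep(.03); f=F(4); print(round(z,4),round(manip.current_clock(),2),f)
    if f[2]>.0: break
print(manip.current_tool_pos())
crop('side',290,180,410,300,5,'pics/ac.png')
```

```text
0.175 40.09 [ 0.2824 -0.0712 -1.7983]
0.166 40.57 [-0.3875  0.1871 -1.8478]
0.16 40.97 [-0.2576 -0.0981 -1.7795]
0.1585 41.32 [ 0.0826  0.1415 -1.9196]
0.1573 41.67 [-0.1474 -0.0942 -1.4454]
0.1561 42.02 [-0.3868  0.1775 -1.4211]
0.1549 42.37 [-0.2251 -0.0405 -1.795 ]
0.1537 42.72 [ 0.7637 -0.1977 -0.6896]
0.1525 43.07 [ 0.038  -0.3934  2.7881]
[ 0.5013 -0.4054  0.153 ]
```

View pics/ac.png

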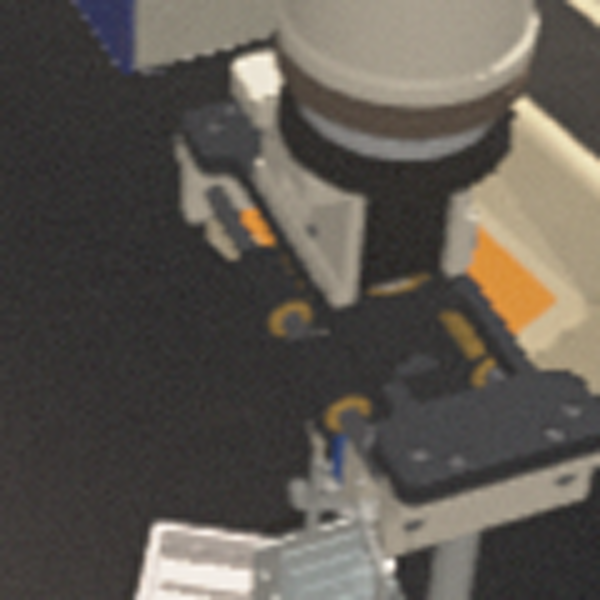

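Run:
```python
from hang import *
manip.servo_line(at(.048,.1532),ORI,vel=.02); manip.sleep(.1); print(F(6))
effector.open_jaws(); manip.sleep(.3)
print(manip.current_clock(),manip.current_finger_gap(),F(6))
manip.servo_line(at(.048,.27),ORI,vel=.08)
print(manip.current_clock(),F(4))
manip.move_pose([.40,-.02,.34],down(-1.8)); manip.sleep(.3)
print(manip.current_clock())
im=viewer.get_image('side'); crop('side',290,210,410,330,5,'pics/ad.png',im)
crop('top',360,150,460,250,5,'pics/ae.png')
cv2.imwrite('pics/ad1.png',im[:,:,::-1])
manip.sleep(1); crop('side',290,210,410,330,5,'pics/af.png')
```

```text
[ 0.4568 -0.7334  1.9867]
45.1583 0.0917850784112185 [ 0.0265 -0.3813  0.0225]
46.8667 [ 0.0762 -0.1541 -0.2494]
48.7333
```

View pics/af.png

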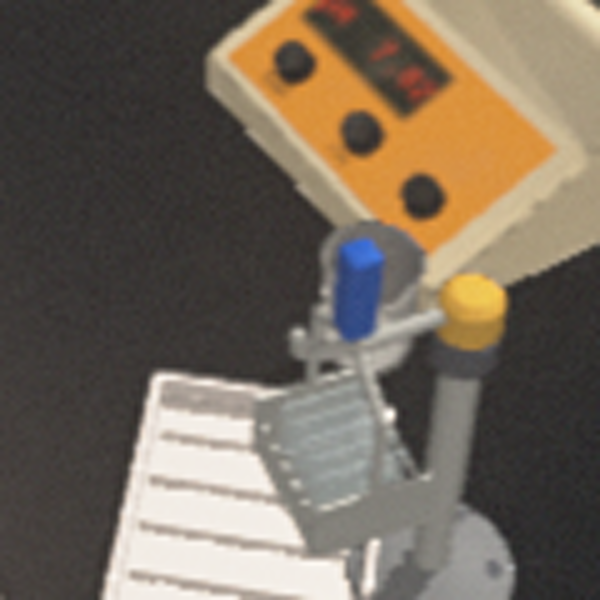

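View pics/ae.png

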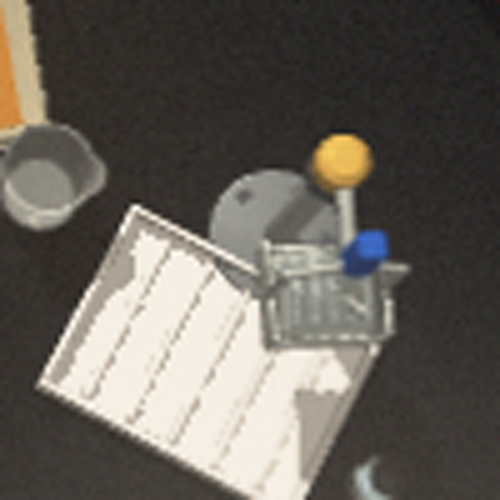

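View pics/ad1.png

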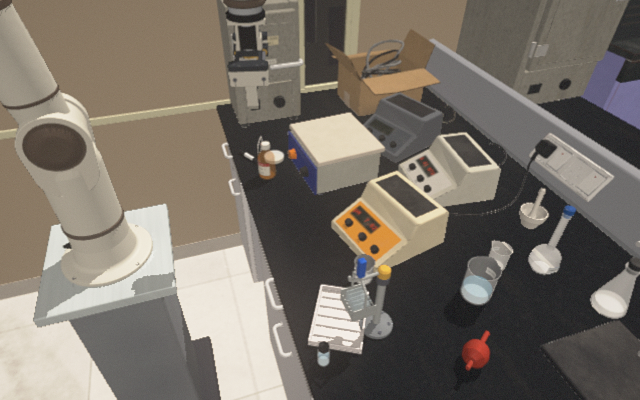

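Run:
```python
from hang import *
g=tri((290+359/5-.4,210+250/5-.4),(360+368/5-.4,150+243/5-.4)); print('grip top',g)
g2=onz('side',(290+356/5-.4,210+336/5-.4),.177+.003); print('grip bottom side @.180',g2)
# rack frame top corners at z~.119 (top view)
z=.177-.088+.03
rc=[onz('top',(360+u/5-.4,150+v/5-.4),z) for u,v in((263,243),(408,266),(390,340),(268,347))]
print(rc,np.mean(rc,0)); 
t=g[0]-np.mean(rc,0); print('tilt',np.arctan2(np.linalg.norm(t[:2]),t[2]),t)
a=cv2.imread('pics/ad.png').astype(int); b=cv2.imread('pics/af.png').astype(int); print('diff',np.abs(a-b).mean(),np.abs(a-b).max())
print('saddle',at(.048,.17),manip.current_clock())
```

```text
grip top (array([ 0.5012, -0.4027,  0.221 ]), np.float64(0.00015141338515006295))
grip bottom side @.180 [ 0.5009 -0.408   0.18  ]
[array([ 0.5225, -0.3752,  0.119 ]), array([ 0.5103, -0.4465,  0.119 ]), array([ 0.4737, -0.4354,  0.119 ]), array([ 0.471 , -0.3752,  0.119 ])] [ 0.4944 -0.4081  0.119 ]
tilt 0.08448765285614872 [0.0068 0.0053 0.102 ]
diff 1.7338101851851853 16
saddle [np.float64(0.501026782728014), np.float64(-0.40510325436997), 0.17] 49.8833
```

Run:
```python
from h import *
manip.hand_in(); print(manip.current_clock())
```

```text
the job is handed in; nothing more can be done
the job is handed in; nothing more can be done
```

The rack is hanging on the hook and released, and I handed the job in at about 50 s of the 67 s allowed. No verdict was reported.

**Hook:** I turned it anticlockwise with the closed fingers. It resisted with about 2 N until it met the stop. The force then held at about 7 N for roughly 0.06 rad, which I take as the click, and rose again to a peak of about 10 N. That puts the bush at about 0.04 rad, against a limit of 0.075. I felt the click through the force; I have no direct reading of it.

**Rack:** I gripped it by the blue grip with 15 N, slid the bail over the prong and lowered it until it bore on the hook. The peak was about 4.5 N on the hook, against a limit of 15 N. I then released it and moved the arm clear.

**Last checks:**

| Check | Measured | Needed |
|---|---|---|
| Grip top height | 221 mm | about 222 mm expected when hung |
| Tilt (rough, from pixel picks) | about 0.08 rad | under 0.2 rad |
| Saddle in front of the post | about 41 mm | over 30 mm |
| Saddle off the tray's middle line | about 25 mm | within 30 mm |

- **Still:** two pictures 1 s apart showed no visible movement.
- **Bystanders:** the bottle, beaker and vial looked unmoved in the pictures; I did not re-measure them.

**Disagreements:**
- **Fingertips:** the real fingertips sit about 35 mm behind the reported TCP. The pictures showed it, and the fingers passed over the prong without touching it when the TCP was lower than the prong. I corrected for this in the push and the grasp.
- **Hook angle:** it came out about 0.55 rad off the middle line. That only fits the stated 0.5 rad range if the 0.06 rad click is added on top. Single readings ranged from 3.17 to 3.24 rad, and I used 3.175.

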